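# Push the film guide roller round its L-shaped slot into the running position

### The job

On the film bench, the guide roller is parked in one leg of the L-shaped slot of its aluminium guide board. Push it with the fingers along that leg to the corner, round the corner, and along the other leg until it is fully home at the far end; only push it, gently, without squeezing it or lifting it or tipping it out of the slot. Leave the loupe, the spare film core and the film can where they are, and finish with the robot clear of everything.

Things in the scene. Friction and masses are not known exactly. Their poses are not given: they have to be found in the camera images.
- board: Aluminium guide board fixed on the table, 260 (x) x 220 (y) x 20 mm (z), with an L-shaped slot 14 mm wide and deep in its flat top, black at the bottom. Origin at the centre of its underside, z up. The parking leg runs along the board's +x from park_end to corner, the running leg along its -y from corner to run_end. It stands turned up to 60 degrees either way.
- park_end (a point): Centre line of the slot, on the board's top (20 mm above the table): the roller's axis at the outer end of the parking leg. The roller starts up to 40 mm from here. Pushed low, at its base disc, it slides upright at 1 to 3 N and stays where it is left; nothing but its weight holds it in the slot.
- corner (a point): Crossing of the centre lines of the two legs, on the board's top surface, 122 mm from park_end. Pushed along the parking leg as far as it goes, the roller's axis stops 2 mm beyond this point.
- run_end (a point): Centre line of the slot, on the board's top: the roller's axis when it is pushed fully home against the far end of the running leg; 110 mm from corner. The slot ends are hard stops; more than 35 N of push or squeeze is too rough.
- roller: Loose film guide roller, 0.18 kg, 54 mm high, upright on the board: black base disc of 60 mm diameter, 14 mm high; grey barrel of 40 mm diameter to 42 mm; black flange of 50 mm diameter to 48 mm; steel nub. A pin under it, 10 mm thick and 10 mm long, sits in the slot with 2 mm play to each side. Origin on its axis under the base disc, level with the board's top; z up.
- loupe_mid (a point): Bystander: small loupe, clear cylinder of 38 mm diameter with a black rim, 42 mm high, standing on the board's top in the inner angle of the L. Point at its centre, half-way up.
- core_mid (a point): Bystander: spare yellow film core, a ring of 76 mm diameter and 32 mm height lying on the table beside the board. Point at its centre, half-way up.
- filmcan_mid (a point): Bystander: flat round steel film can of 128 mm diameter, 42 mm high, on the table beside the board. Point at its centre, half-way up.
There are look-alikes about, which are no part of the job. What is shaped like the roller but turquoise is not meant.

How it is judged:
On the way, in this order (a step that is already met when the one before it is completed fails the run):
1. the roller has been pushed along the parking leg to the corner (horizontal distance between roller and corner below 0.007 m and z of roller in the frame of corner below 0.004 m), for 0.05 s.
2. the roller has been pushed along the running leg to its far end (horizontal distance between roller and run_end below 0.005 m and z of roller in the frame of run_end below 0.004 m), for 0.1 s.
At the end, for the whole second after the job is handed in: The roller stands upright and at rest, its pin in the slot, its axis within 5 mm of run_end; loupe, core and film can are within 15 mm of where they stood (horizontal distance between roller and run_end below 0.005 m and z of roller in the frame of run_end below 0.003 m and angle between roller's own z axis and vertical below 0.08 rad and linear speed of roller below 0.01 m/s and distance of each of loupe_mid, core_mid, filmcan_mid from where it was at the start of the episode below 0.015 m); the robot touches nothing.
It fails at once if the roller is lifted more than 6 mm off the board (z of roller in the frame of board above 0.026 m).
It fails at once if the roller is tipped more than 0.3 rad (angle between roller's own z axis and vertical above 0.3 rad).
It fails at once if the roller is squeezed or rammed with more than 35 N (contact force between the fingers and roller above 35 N).
It fails at once if a bystander is shoved more than 15 mm (distance of any of loupe_mid, core_mid, filmcan_mid from where it was at the start of the episode above 0.015 m).
It also fails if it takes over 51 s, if anything falls off the work surface, if the arm or the gripper's body presses on something with over 40 N, if the wrist force passes 120 N, or if a joint passes its speed limit or range.

### The arm

A 6-joint arm with a two-finger parallel gripper is mounted at the origin on the work surface. World frame = base frame: x ahead of the robot, y to its left, z up, the work surface at z = 0. Lengths are in m, angles in rad, forces in N, time in s.
With the tool pointing down it reaches from about 0.375 to 0.975 m from the base axis. Payload 3.8 kg.
Tool frame: the origin (TCP) lies on the centre line of the jaws, within the pads' length; the fingertips stand 8 mm ahead of it and the grasp point (between the pads) lies 11 mm behind it; z points along the fingers, y is the direction in which the jaws open and shut (so a half turn about z gives the same grasp; the last joint's range is limited). The gripper opens to 85 mm and grips with 20 to 120 N. Pads are 22 mm wide; open, the fingers measure 114 mm over their backs; the gripper's body (76 mm by 85 mm) begins 54 mm behind the grasp point. The pads swing forward as they close: fully open they stand 13 mm farther back than shut.
Start: joints at [1.08, 0.264, 1.604, -0, 1.274, -0.037], TCP at [0.296, 0.607, 0.239] pointing down, gripper open.
Joint ranges: [-2.63, 2.63], [-0.94, 2.18], [0.31, 2.57], [-1.31, 4.45], [0, 2.66], [-2.55, 2.55]. Speed limits (rad/s): [2.57, 2.57, 3.14, 3.14, 3.14, 3.14].

### API

Orientations are given as a rotation vector (axis times angle).
In Python, from workcell import bot gives the robot as it stands.
- The arm moves only by the tool arm_command, never from a script. Its arguments are lists of equal length, an entry for each row: "slide": the shift along the tool's x, y, z in m, a list of three; "angular": the turn, a rotation vector about the tool's x, y, z in degrees, a list of three; "hand": the finger opening in m, from 0 to 0.0854. A call has exactly 8 rows; each row shifts and turns the pose as measured when the row begins, along the tool's axes as they then stand; what a row does not reach is not made up. A row lasts 1/10 s, in which the tool goes at most 50 mm and 8.59 degrees, less where a joint would pass 70% of its speed; a pose out of reach is approached as far as the arm can. A call is refused whole if a number of a shift passes 0.05 or a number of a turn 8.59, either way. A call with a gripper value outside its range is refused whole. The fingers move at their own pace and stop on an object; "squeeze" is the grip in N (left out, the last holds). Time passes only in rows, so rows that do not move let the fingers close, or fill a call up. It gives the time, the measured TCP pose, the force and the opening at its end, in the units of the state.
- bot.read_state(): the state, without advancing time (a new reading comes with each control period).
- bot.read_camera(name): name is "scene" or "top"; returns the picture (480x640x3 uint8, red, green, blue); there is no depth.
- bot.get_calibration(name): a dict with "fx", "fy", "cx", "cy" (pixels), "k1" (the pictures are not rectified: a ray, as slopes to the right and down, at radius r is drawn at 1 + k1 r^2 times it, then the intrinsics apply), "R" (3x3) and "t" (3): a world point X has camera coordinates R X + t. Camera axes: x right, y down, z forward; pixel columns grow to the right and rows downward; lengths in m; the calibration is good to about 2 mm. A picture is of the moment at which its call begins. get_calibration takes no time and is no camera call.
- bot.finish_job(): hands the job in, once; it reports no verdict.
The state is a dict: "time": time; "q": joint angles; "joint_vel": joint speeds; "joint_torque": joint torques, N m; "tool_pos": TCP position; "tcp_rot": TCP orientation; "wrist_force": force on the tool from outside, world axes, zero at the start; "torque": the same for the moment, N m; "width": opening from 0.0 (shut) to 1.0 (fully open).
Only numpy, scipy, OpenCV 4.12 (cv2) and the standard library are available. Lean on these libraries where they do the work, as an engineer would, in place of code of your own. Each camera call takes 0.05 s, during which the arm holds its last target.

## Working session

There is one attempt and no reset: what is moved stays moved. The work goes in short steps, Python scripts to look and compute and a tool call to move; the robot and the scene stay as the last step left them, time stands still between calls to the robot, and variables do not carry over. Pictures are saved under pics/ and viewed, and the job is handed in when it is done.

Besides the shell and the picture viewer there is one more tool, called after "Request:" by a JSON object that holds its "op" and its "data". arm_command: Moves the arm, as the interface text tells. Its arguments: {"type":"object","properties":{"slide":{"type":"array","items":{"type":"array","items":{"type":"number"}}},"angular":{"type":"array","items":{"type":"array","items":{"type":"number"}}},"hand":{"type":"array","items":{"type":"number"}},"squeeze":{"type":"number"}},"required":["slide","angular","hand"]}

```bash
ls; mkdir -p pics
python3 - <<'E'
from workcell import bot
import cv2
s=bot.read_state();print(s)
for n in ("scene","top"):
    im=bot.read_camera(n);cv2.imwrite(f"pics/{n}0.png",im[:,:,::-1]);print(n,bot.get_calibration(n))
E
```

```text
pics
{'time': 0.0, 'q': array([ 1.08007491e+00,  2.64781448e-01,  1.60537898e+00, -9.11772722e-06,
        1.27369567e+00, -3.69285022e-02]), 'joint_vel': array([-0.00181527,  0.00032137,  0.00112604,  0.00137146, -0.00181095,
        0.00148446]), 'joint_torque': array([ 8.49512489e-04, -5.15140986e+01, -3.67308390e+01,  1.48509599e-05,
        1.32897100e-02,  1.63428848e-05]), 'tool_pos': array([0.29558958, 0.60604257, 0.23794025]), 'tcp_rot': array([-0.70658035, -3.06050345,  0.00343533]), 'wrist_force': array([-0.24685346, -0.32428991, -0.17370649]), 'torque': array([-0.02489514,  0.02608551, -0.00110826]), 'width': 0.9964764301814055}
scene {'fx': 601.7796217420845, 'fy': 601.7796217420845, 'cx': 319.93093310952355, 'cy': 242.54445288705102, 'k1': 0.05159768125339511, 'R': array([[-0.37582675,  0.92646758, -0.02029982],
       [ 0.69659263,  0.26799415, -0.66553575],
       [-0.61115706, -0.26426685, -0.74608986]]), 't': array([ 0.32928904, -0.28715802,  1.53535451])}
top {'fx': 570.9665356336427, 'fy': 570.9665356336427, 'cx': 319.93649424340236, 'cy': 240.67313968724568, 'k1': -0.00848462787456274, 'R': array([[-0.01575111, -0.99985415, -0.00660131],
       [-0.99274087,  0.01642569, -0.11914593],
       [ 0.11923698,  0.00467671, -0.99285481]]), 't': array([-0.10307863,  0.51892179,  1.20959418])}
```

View pics/scene0.png

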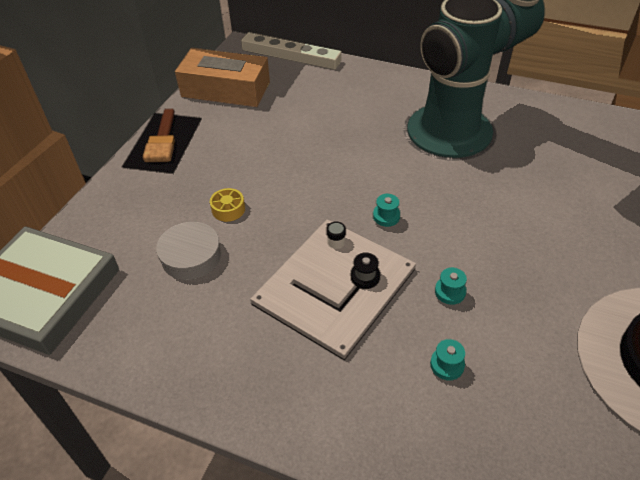

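View pics/top0.png

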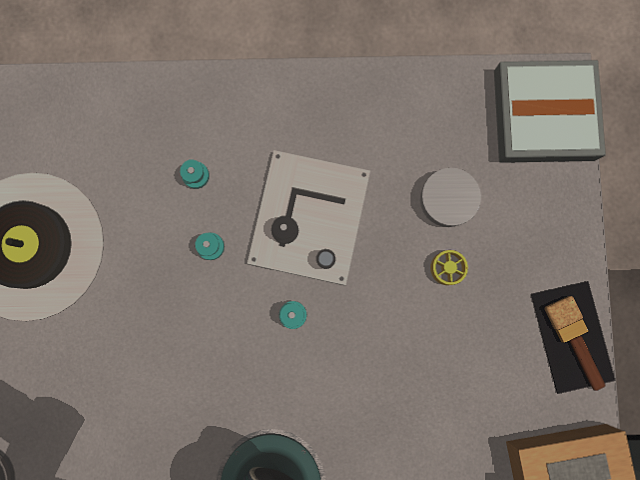

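The scene view shows the roller at about (365,270) and the loupe at (336,231), both on the board. In the top view the parking leg runs from the roller at (285,230) up to the corner near (294,190). The running leg goes right to about (345,201). The loupe is at (326,259), the can at (451,197) and the core at (450,267). Next I'll measure these precisely.

```bash
cat > h.py <<'E'
import numpy as np, cv2
from workcell import bot
def cal(n):
    c=bot.get_calibration(n); return c
def ray(c,uv):
    d=np.array([(uv[0]-c['cx'])/c['fx'],(uv[1]-c['cy'])/c['fy']],float); u=d.copy()
    for _ in range(20): u=d/(1+c['k1']*(u@u))
    o=-c['R'].T@c['t']; return o,c['R'].T@np.array([u[0],u[1],1.])
def onz(c,uv,z):
    o,v=ray(c,uv); return o+v*(z-o[2])/v[2]
def proj(c,X):
    p=c['R']@np.asarray(X,float)+c['t']; u=p[:2]/p[2]; u=u*(1+c['k1']*(u@u)); return np.array([c['fx']*u[0]+c['cx'],c['fy']*u[1]+c['cy']])
def tri(cs,uvs):
    A=np.zeros((3,3));b=np.zeros(3)
    for c,uv in zip(cs,uvs):
        o,v=ray(c,uv);v/=np.linalg.norm(v);M=np.eye(3)-np.outer(v,v);A+=M;b+=M@o
    return np.linalg.solve(A,b)
E
python3 - <<'E'
import cv2
a=cv2.imread('pics/top0.png')[140:300,235:385];cv2.imwrite('pics/top0c.png',cv2.resize(a,None,fx=3.75,fy=3.75,interpolation=cv2.INTER_CUBIC))
a=cv2.imread('pics/scene0.png')[210:360,245:425];cv2.imwrite('pics/scene0c.png',cv2.resize(a,None,fx=4,fy=4,interpolation=cv2.INTER_CUBIC))
E
```

```text
(no output)
```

View pics/top0c.png

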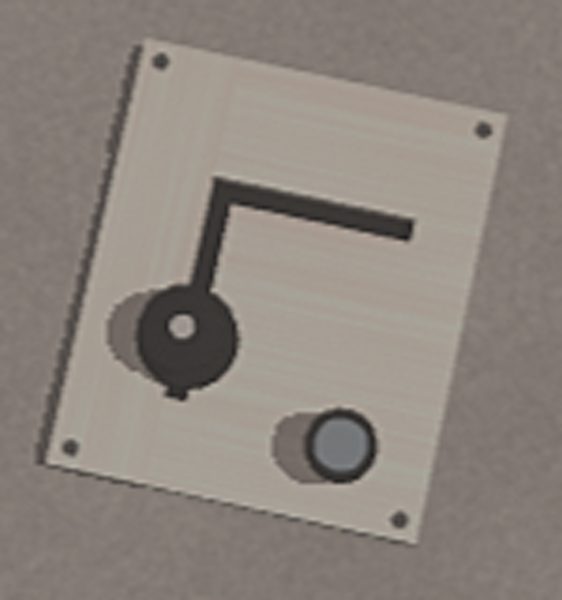

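View pics/scene0c.png

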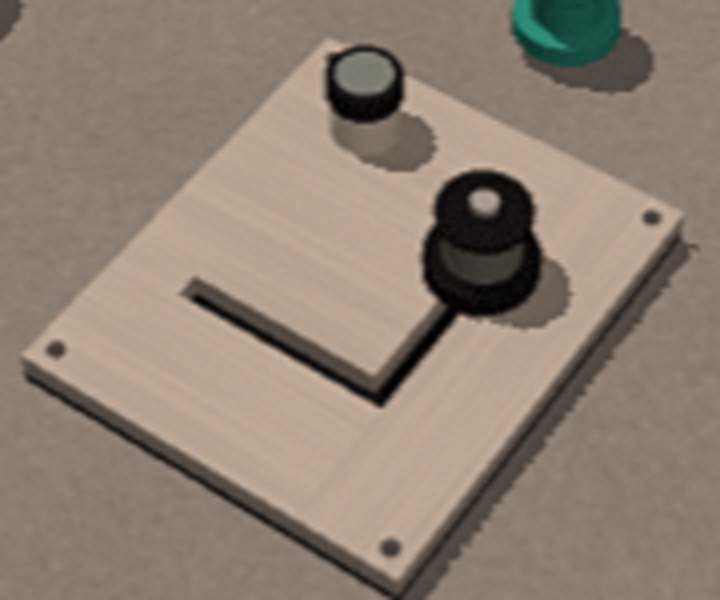

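```bash
cat > meas.py <<'E'
from h import *
ct,cs=cal('top'),cal('scene')
im=cv2.imread('pics/top0.png');g=cv2.cvtColor(im,cv2.COLOR_BGR2GRAY).astype(float)
S=3.75
f=lambda p:np.array([235+(p[0]+.5)/S-.5,140+(p[1]+.5)/S-.5])
fs=lambda p:np.array([245+(p[0]+.5)/4-.5,210+(p[1]+.5)/4-.5])
# picked points top / scene: outer slot corner, inner corner, run end (outer,inner), board corners
P={'outer':((216,178),(381,406)),'inner':((231,204),(372,378)),'endo':((415,219),(181,293)),'endi':((411,242),(196,277)),
 'b++':((146,40),(397,581)),'b+-':((508,116),(24,358)),'b--':((416,545),(328,40)),'b-+':((46,463),(684,216)),'nub':((182,326),(485,200)),
 'h++':((160,62),(390,548)),'h+-':((484,131),(56,349)),'h-+':((70,448),(652,217))}
for k,(a,b) in P.items():
    print(k,'tri',tri([ct,cs],[f(a),fs(b)]).round(4),'top@20',onz(ct,f(a),.02).round(4),'scene@20',onz(cs,fs(b),.02).round(4))
# running-leg centroid per column (dark within light)
sub=cv2.resize(g,None,fx=1,fy=1)
pts=[]
for x in range(300,342):
    y0=int(191.2+(x-299)*0.217); ys=np.arange(y0-7,y0+8); p=g[ys,x]; w=np.clip((np.median(p[[0,1,2,-1,-2,-3]])-10)-p,0,None)
    pts.append((x,(w*ys).sum()/w.sum()))
l=np.array([onz(ct,p,.02)[:2] for p in pts]); c=l.mean(0); d=np.linalg.svd(l-c)[2][0]; d*=-np.sign(d[1]); print('run c,d',c,d,np.degrees(np.arctan2(d[1],d[0])), 'resid',np.abs((l-c)@np.array([-d[1],d[0]])).max())
pts=[]
for y in range(197,213):
    x0=int(round(292-(y-195)*0.235)); xs=np.arange(x0-6,x0+7); p=g[y,xs]; w=np.clip((np.median(p[[0,1,-1,-2]])-10)-p,0,None)
    pts.append(((w*xs).sum()/w.sum(),y))
l=np.array([onz(ct,p,.02)[:2] for p in pts]); c2=l.mean(0); d2=np.linalg.svd(l-c2)[2][0]; d2*=np.sign(d2[0]); print('park c,d',c2,d2,np.degrees(np.arctan2(d2[1],d2[0])),'resid',np.abs((l-c2)@np.array([-d2[1],d2[0]])).max())
A=np.array([d,-d2]).T; s=np.linalg.solve(A,c2-c); print('cross',c+d*s[0])
E
python3 meas.py
```

```text
outer tri [ 0.6394 -0.0532  0.0206] top@20 [ 0.6391 -0.0519  0.02  ] scene@20 [ 0.6394 -0.0547  0.02  ]
inner tri [ 0.6243 -0.0627  0.0189] top@20 [ 0.6233 -0.0606  0.02  ] scene@20 [ 0.6257 -0.0645  0.02  ]
endo tri [ 0.6125 -0.1697  0.0214] top@20 [ 0.6125 -0.1689  0.02  ] scene@20 [ 0.6118 -0.171   0.02  ]
endi tri [ 0.5992 -0.1673  0.0195] top@20 [ 0.5987 -0.1663  0.02  ] scene@20 [ 0.5999 -0.1682  0.02  ]
b++ tri [ 0.7246 -0.0127  0.0188] top@20 [ 0.7236 -0.011   0.02  ] scene@20 [ 0.7258 -0.0142  0.02  ]
b+- tri [ 0.6743 -0.2261  0.0181] top@20 [ 0.6736 -0.2254  0.02  ] scene@20 [ 0.6756 -0.2259  0.02  ]
b-- tri [ 0.4213 -0.1669  0.0171] top@20 [ 0.4207 -0.1655  0.02  ] scene@20 [ 0.4243 -0.1672  0.02  ]
b-+ tri [0.4724 0.0476 0.018 ] top@20 [0.4718 0.0488 0.02  ] scene@20 [0.4747 0.0464 0.02  ]
nub tri [ 0.5437 -0.0362  0.0736] top@20 [ 0.551  -0.0311  0.02  ] scene@20 [ 0.5008 -0.0507  0.02  ]
h++ tri [ 0.7106 -0.0212  0.0204] top@20 [ 0.71   -0.0192  0.02  ] scene@20 [ 0.711  -0.0232  0.02  ]
h+- tri [ 0.6651 -0.2122  0.0206] top@20 [ 0.6647 -0.2109  0.02  ] scene@20 [ 0.6651 -0.2138  0.02  ]
h-+ tri [0.4808 0.0332 0.0203] top@20 [0.4803 0.0348 0.02  ] scene@20 [0.4811 0.0315 0.02  ]
run c,d [ 0.61790461 -0.11418766] [-0.22983129 -0.97323048] -103.28713951737885 resid 0.00022801095764444736
park c,d [ 0.60001192 -0.04810452] [ 0.97273034 -0.23193898] -13.411254502020896 resid 0.0003403991496337566
cross [ 0.63172464 -0.05566614]
```

The board yaw is about -13.4°, and the top is confirmed at z≈0.020 from two views. That gives corner ≈ (0.632,-0.057), run_end ≈ (0.606,-0.164) and roller ≈ (0.544,-0.036). I'll push with the closed fingers' side face (tool −x), so first I turn the tool −12.7° about its z axis and travel high.

Request:
{"op": "arm_command", "data": {"slide": [[0,0,0],[0,0,0],[-0.02,-0.035,0],[-0.022,-0.04,0],[-0.022,-0.04,0],[-0.022,-0.04,0],[-0.022,-0.04,0],[-0.022,-0.04,0]], "angular": [[0,0,-6.3],[0,0,-6.3],[0,0,0],[0,0,0],[0,0,0],[0,0,0],[0,0,0],[0,0,0]], "hand": [0,0,0,0,0,0,0,0], "squeeze": 20}}

```text
time: 0.9
tool_pos: [0.3687, 0.3428, 0.2322]
tcp_rot: [-0.337, -3.118, 0.013]
wrist_force: [0.4, 0.1, 1.0]
width: 0.002
```

```bash
cat > st.py <<'E'
from h import *
from scipy.spatial.transform import Rotation as Ro
import sys
YAW=-13.35; C=np.array([.632,-.057]); a=np.radians(YAW); EX=np.array([np.cos(a),np.sin(a)]); EY=np.array([-EX[1],EX[0]])
def show(target=None,yaw=None):
    s=bot.read_state(); R=Ro.from_rotvec(s['tcp_rot']).as_matrix(); p=s['tool_pos']
    print('t',round(s['time'],2),'p',p.round(4),'F',s['wrist_force'].round(1),'w',round(s['width'],3),'q',s['q'].round(2))
    yw=np.degrees(np.arctan2(R[1,0],R[0,0])); print('yaw x',round(yw,2),'tool z',R[:,2].round(4))
    d=p[:2]-C; print('board coords rel corner: ex',round(d@EX,4),'ey',round(d@EY,4))
    if target is not None: print('shift tool',(R.T@(np.array(target)-p)).round(4))
    if yaw is not None:
        T=np.array([[np.cos(np.radians(yaw)),np.sin(np.radians(yaw)),0],[np.sin(np.radians(yaw)),-np.cos(np.radians(yaw)),0],[0,0,-1]]).T
        y=np.radians(yaw); T=np.array([[np.cos(y),np.sin(y),0],[np.sin(y),-np.cos(y),0],[0,0,-1]])
        print('turn tool deg',np.degrees(Ro.from_matrix(R.T@T).as_rotvec()).round(2))
def bp(x,y,z): return np.r_[C+EX*x+EY*y,z]
E
python3 -c "
from st import *
show(bp(-.157,0,.239),166.65)"
```

```text
t 0.9 p [0.3687 0.3428 0.2322] F [0.4 0.1 1. ] w 0.002 q [ 0.7  -0.05  1.97 -0.    1.24 -0.65]
yaw x 167.67 tool z [-0.0061 -0.0077 -1.    ]
board coords rel corner: ex -0.3485 ey 0.3282
shift tool [-0.1856 -0.3317 -0.0047]
turn tool deg [-0.51 -0.24  1.02]
```

Request:
{"op": "arm_command", "data": {"slide": [[-0.023,-0.041,-0.001],[-0.023,-0.041,-0.001],[-0.023,-0.041,-0.001],[-0.023,-0.041,-0.001],[-0.023,-0.041,0],[-0.023,-0.041,0],[-0.023,-0.041,0],[-0.023,-0.041,0]], "angular": [[-0.5,-0.2,1],[0,0,0],[0,0,0],[0,0,0],[0,0,0],[0,0,0],[0,0,0],[0,0,0]], "hand": [0,0,0,0,0,0,0,0]}}

```text
time: 1.7
tool_pos: [0.4718, -0.0338, 0.2345]
tcp_rot: [-0.361, -3.12, 0.001]
wrist_force: [1.0, 0.9, -0.4]
width: -0.0
```

```bash
python3 -c "
from st import *
show(bp(-.157,0,.10),166.65)"
```

```text
t 1.7 p [ 0.4718 -0.0338  0.2345] F [ 1.   0.9 -0.4] w -0.0 q [-0.12 -0.12  2.02 -0.    1.24 -1.46]
yaw x 166.8 tool z [-7.e-04 -5.e-04 -1.e+00]
board coords rel corner: ex -0.1613 ey -0.0145
shift tool [-0.0044  0.0145  0.1345]
turn tool deg [-0.04 -0.03  0.15]
```

Request:
{"op": "arm_command", "data": {"slide": [[-0.002,0.014,0.03],[-0.001,0.001,0.035],[0,0,0.035],[0,0,0.035],[0,0,0.03],[0,0,0.015],[0,0,0],[0,0,0]], "angular": [[0,0,0],[0,0,0],[0,0,0],[0,0,0],[0,0,0],[0,0,0],[0,0,0],[0,0,0]], "hand": [0,0,0,0,0,0,0,0]}}

```text
time: 2.5
tool_pos: [0.4796, -0.0315, 0.0485]
tcp_rot: [0.39, 3.116, -0.005]
wrist_force: [0.2, -0.6, 0.8]
width: 0.0
```

```bash
python3 -c "
from st import *
show(bp(-.157,0,.033),166.65)
for n,b in (('scene',(210,360,245,425)),('top',(140,300,235,385))):
    im=bot.read_camera(n)[:,:,::-1];cv2.imwrite(f'pics/{n}1.png',im);cv2.imwrite(f'pics/{n}1c.png',cv2.resize(im[b[0]-60:b[1]+20,b[2]-20:b[3]+20],None,fx=3,fy=3,interpolation=cv2.INTER_CUBIC)[:600,:800])
"
```

```text
t 2.5 p [ 0.4796 -0.0315  0.0485] F [ 0.2 -0.6  0.8] w 0.0 q [-0.12  0.1   2.18 -0.    0.85 -1.43]
yaw x 165.72 tool z [ 0.001  -0.0031 -1.    ]
board coords rel corner: ex -0.1542 ey -0.0104
shift tool [0.003  0.0103 0.0154]
turn tool deg [-0.16  0.1  -0.93]
```

View pics/scene1c.png

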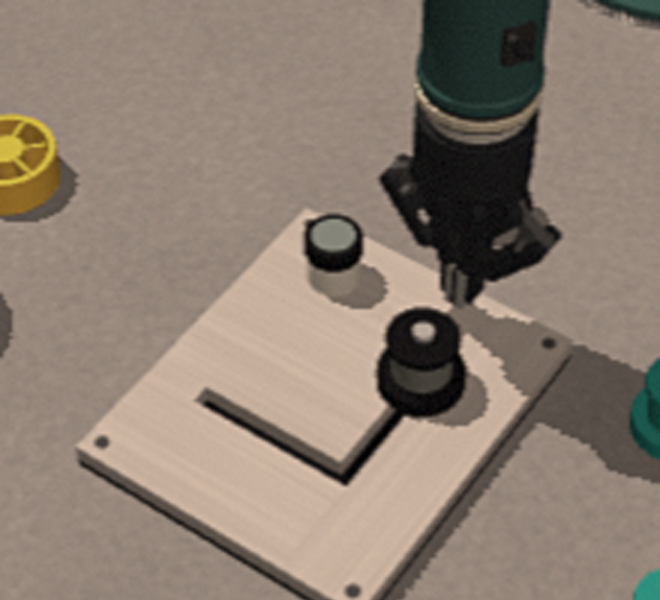

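View pics/top1c.png

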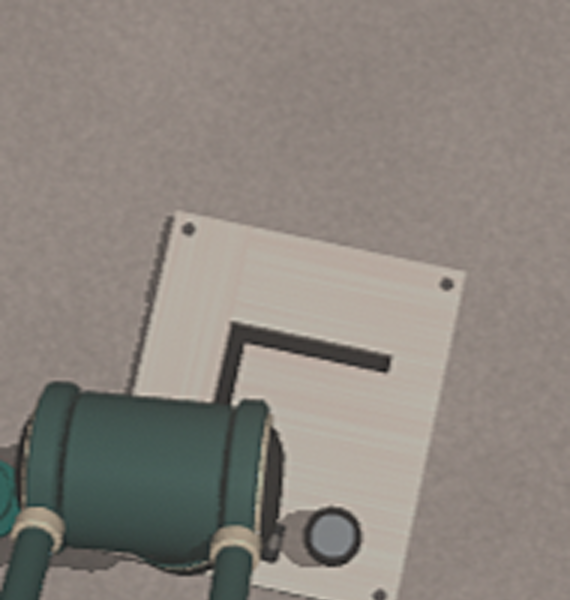

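The scene view shows the closed fingers just behind the roller, with their knuckles bulging only along tool y, so pushing with the tool x face is right. I'll correct the lateral and yaw error, then go lower.

Request:
{"op": "arm_command", "data": {"slide": [[0.003,0.01,0.003],[0.001,0.002,0.003],[0,0,0.003],[0,0,0.003],[0,0,0],[0,0,0],[0,0,0],[0,0,0]], "angular": [[0,0,-0.9],[0,0,0],[0,0,0],[0,0,0],[0,0,0],[0,0,0],[0,0,0],[0,0,0]], "hand": [0,0,0,0,0,0,0,0]}}

```text
time: 3.4
tool_pos: [0.4832, -0.0178, 0.0406]
tcp_rot: [0.361, 3.109, -0.004]
wrist_force: [-0.1, -0.5, 1.1]
width: -0.001
```

```bash
python3 -c "
from st import *
show(bp(-.157,0,.033),166.65)
L=onz(cal('top'),(235+342.5/3.75-.5,140+445.5/3.75-.5),.062);d=L[:2]-C;print('loupe',L,d@EX,d@EY)
for n,b in (('scene',(210,360,245,425)),):
    im=bot.read_camera(n)[:,:,::-1];cv2.imwrite(f'pics/{n}2.png',im);cv2.imwrite(f'pics/{n}2c.png',cv2.resize(im[210:310,320:440],None,fx=6,fy=6,interpolation=cv2.INTER_CUBIC))
"
```

```text
t 3.4 p [ 0.4832 -0.0178  0.0406] F [-0.1 -0.5  1.1] w -0.001 q [-0.09  0.12  2.19 -0.    0.83 -1.42]
yaw x 166.75 tool z [ 0.0115 -0.0041 -0.9999]
board coords rel corner: ex -0.1539 ey 0.0038
shift tool [ 0.0032 -0.0038  0.0076]
turn tool deg [-0.07  0.69  0.1 ]
loupe [ 0.47578491 -0.12343683  0.062     ] -0.13665361573649906 -0.10071145258788437
```

View pics/scene2c.png

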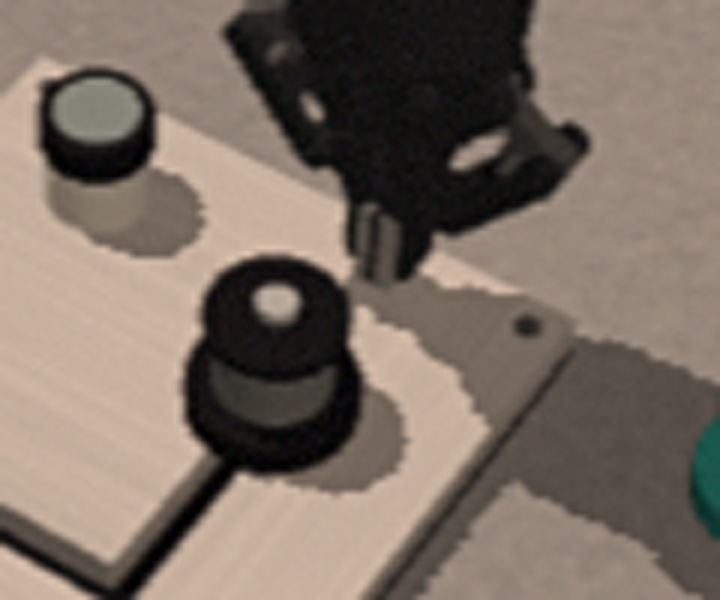

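```bash
python3 -c "
from st import *
c=cal('scene')
for z in (.02,.025,.03,.035,.04): 
    for q in ((.4832,-.0178),tuple(np.array((.4832,-.0178))+EX*.011)):
        u=proj(c,(*q,z)); print(z,u.round(1),((u+.5-[320,210])*6).round(0))
"
```

```text
0.02 [384.  257.9] [387. 290.]
0.02 [381.1 261.3] [370. 311.]
0.025 [384.1 256.3] [388. 281.]
0.025 [381.3 259.7] [371. 301.]
0.03 [384.3 254.7] [389. 271.]
0.03 [381.4 258.1] [371. 292.]
0.035 [384.4 253.1] [389. 262.]
0.035 [381.6 256.5] [372. 282.]
0.04 [384.6 251.5] [390. 252.]
0.04 [381.7 254.9] [373. 272.]
```

The lower front edge of the fingertip, at crop (385,283), puts the tip at z≈0.033, which fits "tips 8 mm ahead of the TCP". I'll lower another 8 mm.

Request:
{"op": "arm_command", "data": {"slide": [[0.002,-0.002,0.004],[0,-0.002,0.004],[0,0,0.002],[0,0,0],[0,0,0],[0,0,0],[0,0,0],[0,0,0]], "angular": [[0,0.7,0],[0,0,0],[0,0,0],[0,0,0],[0,0,0],[0,0,0],[0,0,0],[0,0,0]], "hand": [0,0,0,0,0,0,0,0]}}

```text
time: 4.25
tool_pos: [0.4799, -0.0218, 0.0295]
tcp_rot: [-0.363, -3.119, 0.002]
wrist_force: [-0.5, 0.3, 0.0]
width: -0.001
```

```bash
python3 -c "
from st import *
show(bp(-.13,0,.033),166.65)"
```

```text
t 4.25 p [ 0.4799 -0.0218  0.0295] F [-0.5  0.3  0. ] w -0.001 q [-0.1   0.14  2.19 -0.    0.82 -1.43]
yaw x 166.72 tool z [-0.0019 -0.001  -1.    ]
board coords rel corner: ex -0.1561 ey -0.0009
shift tool [-0.0261  0.0008 -0.0036]
turn tool deg [-0.08 -0.09  0.07]
```

Request:
{"op": "arm_command", "data": {"slide": [[-0.003,0,-0.003],[-0.004,0,-0.001],[-0.004,0,0],[-0.004,0,0],[-0.004,0,0],[-0.004,0,0],[-0.004,0,0],[-0.004,0,0]], "angular": [[0,0,0],[0,0,0],[0,0,0],[0,0,0],[0,0,0],[0,0,0],[0,0,0],[0,0,0]], "hand": [0,0,0,0,0,0,0,0]}}

```text
time: 5.05
tool_pos: [0.5119, -0.0292, 0.0339]
tcp_rot: [-0.363, -3.117, 0.002]
wrist_force: [-1.1, 0.1, 1.4]
width: -0.001
```

```bash
python3 -c "
from st import *
show(bp(-.045,0,.033),166.65)
for n,b in (('scene',(210,360,245,425)),):
    im=bot.read_camera(n)[:,:,::-1];cv2.imwrite(f'pics/{n}3.png',im);cv2.imwrite(f'pics/{n}3c.png',cv2.resize(im[210:310,320:440],None,fx=6,fy=6,interpolation=cv2.INTER_CUBIC))"
```

```text
t 5.05 p [ 0.5119 -0.0292  0.0339] F [-1.1  0.1  1.4] w -0.001 q [-0.1   0.19  2.12 -0.    0.84 -1.44]
yaw x 166.73 tool z [-3.6e-03 -6.0e-04 -1.0e+00]
board coords rel corner: ex -0.1232 ey -0.0007
shift tool [-0.0783  0.0006  0.0007]
turn tool deg [-0.08 -0.19  0.08]
```

View pics/scene3c.png

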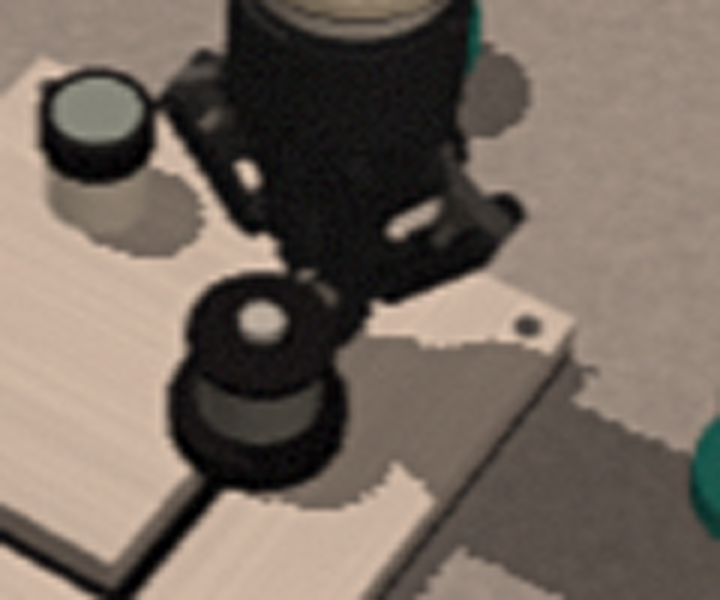

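The roller is sliding upright (nub from crop (277,300) to (262,320)) and the force is about 1 N. I'll keep pushing.

Request:
{"op": "arm_command", "data": {"slide": [[-0.005,0,0],[-0.006,0,0],[-0.006,0,0],[-0.006,0,0],[-0.006,0,0],[-0.006,0,0],[-0.006,0,0],[-0.005,0,0]], "angular": [[0,0,0],[0,0,0],[0,0,0],[0,0,0],[0,0,0],[0,0,0],[0,0,0],[0,0,0]], "hand": [0,0,0,0,0,0,0,0]}}

```text
time: 5.9
tool_pos: [0.5606, -0.0408, 0.0335]
tcp_rot: [-0.362, -3.117, 0.002]
wrist_force: [-1.2, 0.5, 1.0]
width: -0.001
```

```bash
python3 -c "
from st import *
show(bp(-.041,0,.033),166.65)"
```

```text
t 5.9 p [ 0.5606 -0.0408  0.0335] F [-1.2  0.5  1. ] w -0.001 q [-0.12  0.27  2.02 -0.    0.86 -1.45]
yaw x 166.73 tool z [-4.e-03 -6.e-04 -1.e+00]
board coords rel corner: ex -0.0732 ey -0.0007
shift tool [-0.0322  0.0006  0.0004]
turn tool deg [-0.09 -0.21  0.08]
```

Request:
{"op": "arm_command", "data": {"slide": [[-0.004,0,0],[-0.004,0,0],[-0.004,0,0],[-0.004,0,0],[-0.004,0,0],[-0.003,0,0],[-0.002,0,0],[-0.002,0,0]], "angular": [[0,0,0],[0,0,0],[0,0,0],[0,0,0],[0,0,0],[0,0,0],[0,0,0],[0,0,0]], "hand": [0,0,0,0,0,0,0,0]}}

```text
time: 6.7
tool_pos: [0.5894, -0.0476, 0.0333]
tcp_rot: [-0.362, -3.116, 0.002]
wrist_force: [-1.7, 0.6, 1.8]
width: -0.001
```

```bash
python3 -c "
from st import *
show(bp(-.039,0,.033),166.65)
im=bot.read_camera('scene')[:,:,::-1];cv2.imwrite('pics/scene4.png',im);cv2.imwrite('pics/scene4c.png',cv2.resize(im[230:330,280:400],None,fx=6,fy=6,interpolation=cv2.INTER_CUBIC))"
```

```text
t 6.7 p [ 0.5894 -0.0476  0.0333] F [-1.7  0.6  1.8] w -0.001 q [-0.12  0.32  1.95 -0.    0.88 -1.46]
yaw x 166.73 tool z [-4.3e-03 -6.0e-04 -1.0e+00]
board coords rel corner: ex -0.0436 ey -0.0007
shift tool [-0.0046  0.0007  0.0003]
turn tool deg [-0.09 -0.23  0.08]
```

View pics/scene4c.png

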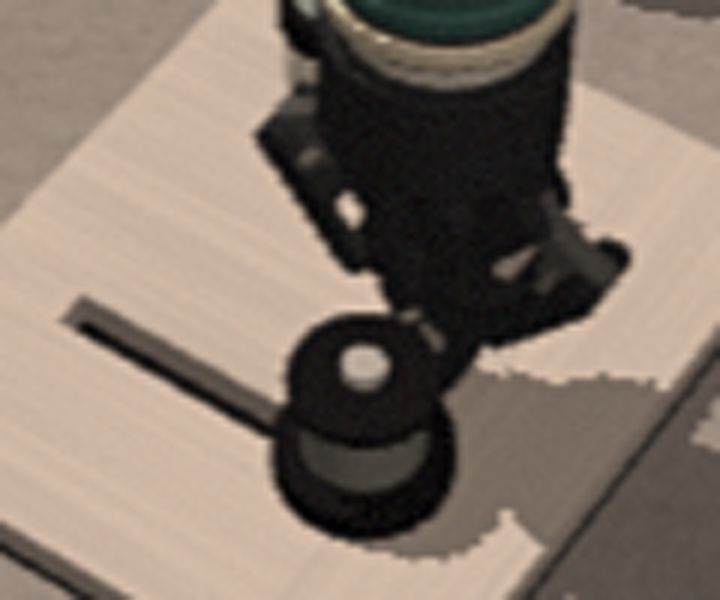

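Request:
{"op": "arm_command", "data": {"slide": [[-0.001,0,0],[-0.001,0,0],[-0.001,0,0],[-0.001,0,0],[-0.001,0,0],[-0.001,0,0],[0,0,0],[0,0,0]], "angular": [[0,0,0],[0,0,0],[0,0,0],[0,0,0],[0,0,0],[0,0,0],[0,0,0],[0,0,0]], "hand": [0,0,0,0,0,0,0,0]}}

```text
time: 7.55
tool_pos: [0.5938, -0.0487, 0.0329]
tcp_rot: [-0.362, -3.112, 0.001]
wrist_force: [-2.3, 0.6, 2.4]
width: 0.002
```

```bash
python3 -c "
from st import *
print(onz(cal('scene'),(340.4,290.6),.0736)-np.array([0,-.0,0]))
show(bp(-.039,0,.033),166.65)"
```

```text
[ 0.63157738 -0.05689106  0.0736    ]
t 7.55 p [ 0.5938 -0.0487  0.0329] F [-2.3  0.6  2.4] w 0.002 q [-0.12  0.33  1.94 -0.    0.88 -1.46]
yaw x 166.73 tool z [-8.2e-03  1.0e-04 -1.0e+00]
board coords rel corner: ex -0.0391 ey -0.0007
shift tool [-0.0001  0.0007 -0.0001]
turn tool deg [-0.1  -0.46  0.08]
```

```bash
python3 -c "
from st import *
im=bot.read_camera('scene')[:,:,::-1];cv2.imwrite('pics/scene5.png',im)
c=cal('scene')
for f in ('scene0','scene3','scene4','scene5'):
    g=cv2.imread(f'pics/{f}.png').astype(int); hs=[]
    m=(g.min(2)>130).astype(np.uint8); 
    # nub: bright blob surrounded by black flange
    n,l,s,ce=cv2.connectedComponentsWithStats((cv2.cvtColor(g.astype(np.uint8),cv2.COLOR_BGR2GRAY)>85).astype(np.uint8),connectivity=4)
    for i in range(1,n):
        if 15<s[i,4]<90 and 320<ce[i,0]<385 and 225<ce[i,1]<310: X=onz(c,ce[i],.0736); d=X[:2]-C; print(f,ce[i].round(2),s[i,4],X.round(4),(d@EX).round(4),(d@EY).round(4))
"
```

```text
scene0 [365.71 259.92] 38 [ 0.545  -0.0377  0.0736] -0.0891 -0.0013
scene3 [363.29 263.07] 41 [ 0.5541 -0.0394  0.0736] -0.0798 -0.0009
scene4 [337.74 264.53] 19 [ 0.5751 -0.0838  0.0736] -0.0492 -0.0392
scene4 [340.25 290.68] 44 [ 0.6319 -0.0571  0.0736] -0.0001 -0.0001
scene5 [336.42 266.37] 19 [ 0.5803 -0.0845  0.0736] -0.044 -0.0387
scene5 [339.   292.13] 45 [ 0.6358 -0.058   0.0736] 0.0039 -0.0001
```

By nub position the roller stands at the corner (0 to +4 mm beyond, on the centre line, upright), with a push of about 2 N. I'll back off, rise, and then turn 90° for the second leg.

Request:
{"op": "arm_command", "data": {"slide": [[0.01,0,0],[0.015,0,0],[0.005,0,-0.03],[0,0,-0.035],[0,0,-0.035],[0,0,0],[0,0,0],[0,0,0]], "angular": [[0,0,0],[0,0,0],[0,0,0],[0,0,0],[0,0,0],[0,0,8.5],[0,0,8.5],[0,0,8.5]], "hand": [0,0,0,0,0,0,0,0]}}

```text
time: 8.4
tool_pos: [0.5657, -0.0418, 0.1374]
tcp_rot: [1.054, 2.954, -0.001]
wrist_force: [-0.7, -0.3, -0.2]
width: -0.004
```

Request:
{"op": "arm_command", "data": {"slide": [[0,0,0],[0,0,0],[0,0,0],[0,0,0],[0,0,0],[0,0,0],[0,0,0],[0,0,0]], "angular": [[0,0,8.5],[0,0,8.5],[0,0,8.5],[0,0,8.5],[0,0,8.5],[0,0,8.5],[0,0,8.5],[0,0,3]], "hand": [0,0,0,0,0,0,0,0]}}

```text
time: 9.2
tool_pos: [0.5675, -0.0419, 0.139]
tcp_rot: [2.441, 1.953, 0.02]
wrist_force: [0.0, -0.2, 0.1]
width: -0.003
```

```bash
python3 -c "
from st import *
show(bp(.001,.07,.12),76.65)"
```

```text
t 9.2 p [ 0.5675 -0.0419  0.139 ] F [ 0.  -0.2  0.1] w -0.003 q [-0.12  0.14  1.95 -0.    1.04  0.11]
yaw x 77.31 tool z [ 0.0195 -0.0044 -0.9998]
board coords rel corner: ex -0.0663 ey -0.0002
shift tool [0.0695 0.0677 0.0203]
turn tool deg [ 1.15 -0.01  0.66]
```

Request:
{"op": "arm_command", "data": {"slide": [[0.02,0.015,0],[0.02,0.02,0],[0.02,0.02,0],[0.01,0.012,0],[0,0,0.02],[0,0,0.025],[0,0,0.025],[0,0,0]], "angular": [[1.1,0,0.6],[0,0,0],[0,0,0],[0,0,0],[0,0,0],[0,0,0],[0,0,0],[0,0,0]], "hand": [0,0,0,0,0,0,0,0]}}

```text
time: 10.0
tool_pos: [0.6555, 0.013, 0.0697]
tcp_rot: [2.457, 1.939, 0.02]
wrist_force: [-0.8, -0.6, -1.0]
width: -0.002
```

```bash
python3 -c "
from st import *
show(bp(.001,.07,.034),76.65)"
```

```text
t 10.0 p [0.6555 0.013  0.0697] F [-0.8 -0.6 -1. ] w -0.002 q [-0.02  0.36  1.81 -0.    0.95  0.22]
yaw x 76.58 tool z [ 0.0173 -0.0012 -0.9999]
board coords rel corner: ex 0.0067 ey 0.0736
shift tool [-0.0037 -0.0063  0.0356]
turn tool deg [ 0.98 -0.16 -0.07]
```

Request:
{"op": "arm_command", "data": {"slide": [[0,-0.005,0.008],[0,0,0.008],[0,0,0.008],[0,0,0.008],[0,0,0],[0,0,0],[0,0,0],[0,0,0]], "angular": [[1,0,0],[0,0,0],[0,0,0],[0,0,0],[0,0,0],[0,0,0],[0,0,0],[0,0,0]], "hand": [0,0,0,0,0,0,0,0]}}

```text
time: 10.8
tool_pos: [0.6536, 0.014, 0.04]
tcp_rot: [2.464, 1.945, 0.012]
wrist_force: [-0.3, 0.0, 0.2]
width: 0.0
```

```bash
python3 -c "
from st import *
show(bp(.001,.045,.0335),76.65)
im=bot.read_camera('scene')[:,:,::-1];cv2.imwrite('pics/scene6.png',im);cv2.imwrite('pics/scene6c.png',cv2.resize(im[210:330,280:420],None,fx=5,fy=5,interpolation=cv2.INTER_CUBIC))"
```

```text
t 10.8 p [0.6536 0.014  0.04  ] F [-0.3  0.   0.2] w 0.0 q [-0.02  0.4   1.82  0.    0.91  0.21]
yaw x 76.56 tool z [ 0.0071  0.0029 -1.    ]
board coords rel corner: ex 0.0046 ey 0.0741
shift tool [-0.0291 -0.0036  0.0063]
turn tool deg [ 0.36 -0.26 -0.09]
```

View pics/scene6c.png

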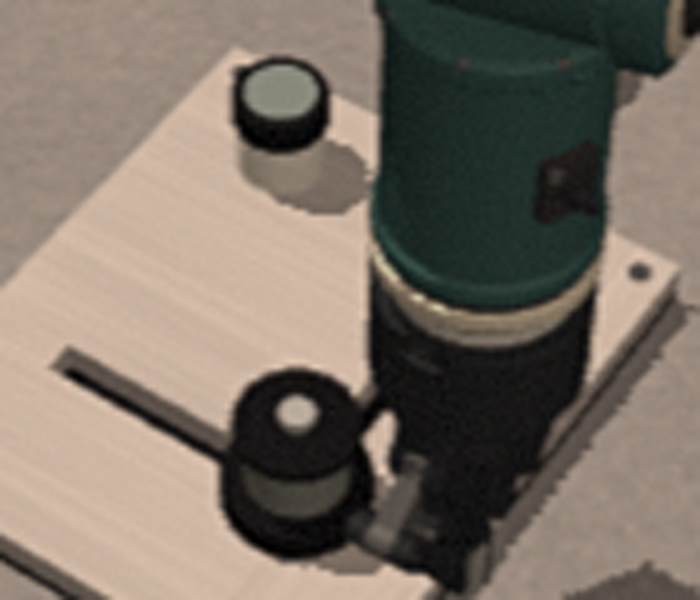

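The scene shows the roller upright at the corner (nub at crop (297,412)), the fingers on its +y side and the loupe untouched. I'll lower 6 mm and start the second push.

Request:
{"op": "arm_command", "data": {"slide": [[0,-0.003,0.003],[0,0,0.003],[0,0,0],[-0.005,0,0],[-0.006,0,0],[-0.006,0,0],[-0.005,0,0],[-0.004,0,0]], "angular": [[0.3,-0.2,0],[0,0,0],[0,0,0],[0,0,0],[0,0,0],[0,0,0],[0,0,0],[0,0,0]], "hand": [0,0,0,0,0,0,0,0]}}

```text
time: 11.65
tool_pos: [0.6444, -0.0125, 0.0341]
tcp_rot: [2.465, 1.946, 0.003]
wrist_force: [-0.1, -0.5, -0.4]
width: 0.004
```

```bash
python3 -c "
from st import *
show(bp(.001,-.069,.0335),76.65)"
```

```text
t 11.65 p [ 0.6444 -0.0125  0.0341] F [-0.1 -0.5 -0.4] w 0.004 q [-0.06  0.4   1.84  0.    0.91  0.18]
yaw x 76.59 tool z [ 1.8e-03  3.0e-04 -1.0e+00]
board coords rel corner: ex 0.0017 ey 0.0462
shift tool [-0.1152 -0.0006  0.0005]
turn tool deg [ 0.1  -0.04 -0.06]
```

Request:
{"op": "arm_command", "data": {"slide": [[-0.003,0,0],[-0.003,0,0],[-0.003,0,0],[-0.003,0,0],[-0.004,0,0],[-0.004,0,0],[-0.004,0,0],[-0.004,0,0]], "angular": [[0,0,0],[0,0,0],[0,0,0],[0,0,0],[0,0,0],[0,0,0],[0,0,0],[0,0,0]], "hand": [0,0,0,0,0,0,0,0]}}

```text
time: 12.45
tool_pos: [0.6375, -0.0416, 0.0342]
tcp_rot: [2.466, 1.946, 0.004]
wrist_force: [0.7, 1.0, 0.3]
width: 0.001
```

```bash
python3 -c "
from st import *
show(bp(.001,-.069,.0335),76.65)
im=bot.read_camera('scene')[:,:,::-1];cv2.imwrite('pics/scene7.png',im);cv2.imwrite('pics/scene7c.png',cv2.resize(im[210:330,260:400],None,fx=5,fy=5,interpolation=cv2.INTER_CUBIC))"
```

```text
t 12.45 p [ 0.6375 -0.0416  0.0342] F [0.7 1.  0.3] w 0.001 q [-0.11  0.39  1.85  0.    0.9   0.13]
yaw x 76.56 tool z [ 0.0023  0.0015 -1.    ]
board coords rel corner: ex 0.0018 ey 0.0163
shift tool [-0.0853 -0.0006  0.0005]
turn tool deg [ 0.11 -0.11 -0.09]
```

View pics/scene7c.png

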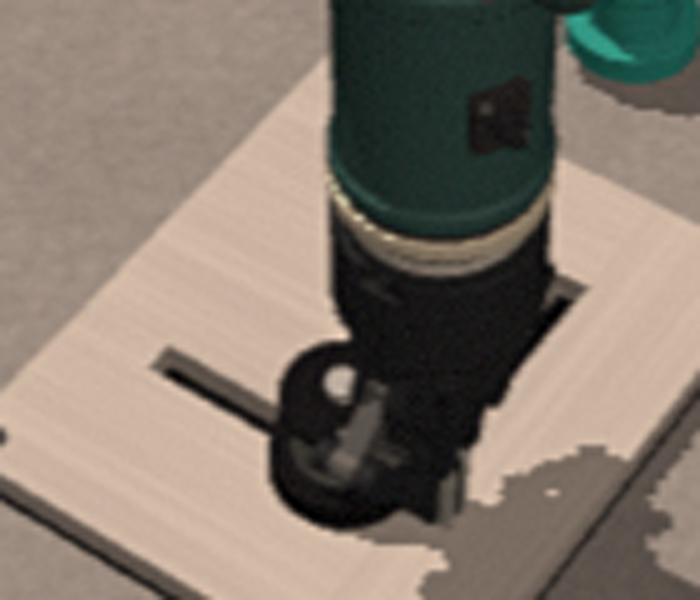

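The roller is in the running leg and upright (nub at crop (340,383)). The force is about 1 N.

Request:
{"op": "arm_command", "data": {"slide": [[-0.005,0,0],[-0.006,0,0],[-0.006,0,0],[-0.006,0,0],[-0.006,0,0],[-0.006,0,0],[-0.006,0,0],[-0.005,0,0]], "angular": [[0,0,0],[0,0,0],[0,0,0],[0,0,0],[0,0,0],[0,0,0],[0,0,0],[0,0,0]], "hand": [0,0,0,0,0,0,0,0]}}

```text
time: 13.3
tool_pos: [0.6257, -0.0908, 0.0342]
tcp_rot: [2.466, 1.946, 0.004]
wrist_force: [0.8, 1.1, -0.2]
width: 0.001
```

```bash
python3 -c "
from st import *
show(bp(.001,-.069,.0335),76.65)"
```

```text
t 13.3 p [ 0.6257 -0.0908  0.0342] F [ 0.8  1.1 -0.2] w 0.001 q [-0.18  0.38  1.87  0.    0.9   0.05]
yaw x 76.55 tool z [ 0.0023  0.0011 -1.    ]
board coords rel corner: ex 0.0017 ey -0.0344
shift tool [-0.0346 -0.0006  0.0006]
turn tool deg [ 0.11 -0.09 -0.1 ]
```

Request:
{"op": "arm_command", "data": {"slide": [[-0.004,0,0],[-0.004,0,0],[-0.004,0,0],[-0.004,0,0],[-0.004,0,0],[-0.003,0,0],[-0.003,0,0],[-0.002,0,0]], "angular": [[0,0,0],[0,0,0],[0,0,0],[0,0,0],[0,0,0],[0,0,0],[0,0,0],[0,0,0]], "hand": [0,0,0,0,0,0,0,0]}}

```text
time: 14.1
tool_pos: [0.6186, -0.1207, 0.0342]
tcp_rot: [2.466, 1.945, 0.004]
wrist_force: [0.0, 1.8, 0.9]
width: 0.003
```

Request:
{"op": "arm_command", "data": {"slide": [[-0.001,0,0],[-0.001,0,0],[-0.001,0,0],[-0.001,0,0],[-0.001,0,0],[-0.001,0,0],[0,0,0],[0,0,0]], "angular": [[0,0,0],[0,0,0],[0,0,0],[0,0,0],[0,0,0],[0,0,0],[0,0,0],[0,0,0]], "hand": [0,0,0,0,0,0,0,0]}}

```text
time: 14.9
tool_pos: [0.6173, -0.1262, 0.0342]
tcp_rot: [-2.467, -1.945, -0.006]
wrist_force: [0.3, 0.7, 0.3]
width: -0.003
```

```bash
python3 -c "
from st import *
show(bp(.001,-.069,.0335),76.65)
im=bot.read_camera('scene')[:,:,::-1];cv2.imwrite('pics/scene8.png',im);cv2.imwrite('pics/scene8c.png',cv2.resize(im[210:330,240:380],None,fx=5,fy=5,interpolation=cv2.INTER_CUBIC))"
```

```text
t 14.9 p [ 0.6173 -0.1262  0.0342] F [0.3 0.7 0.3] w -0.003 q [-0.24  0.37  1.87  0.    0.89 -0.01]
yaw x 76.52 tool z [ 0.0027  0.0023 -1.    ]
board coords rel corner: ex 0.0016 ey -0.0708
shift tool [ 0.0018 -0.0006  0.0007]
turn tool deg [ 0.12 -0.17 -0.13]
```

View pics/scene8c.png

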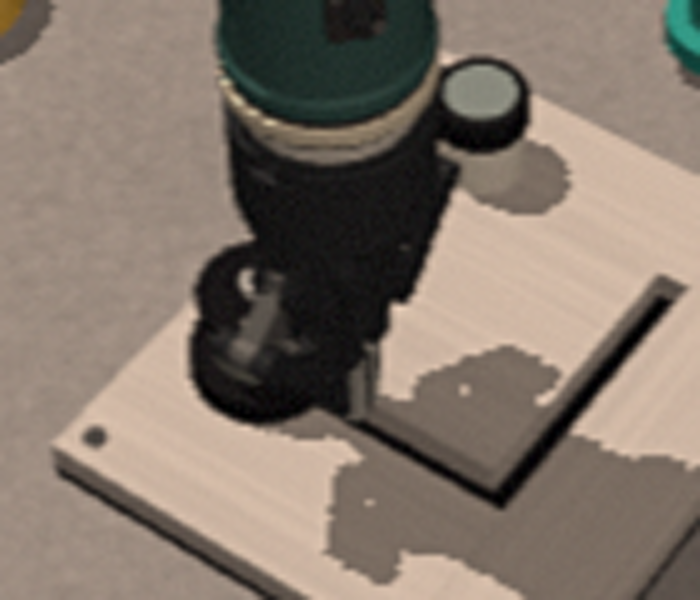

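The roller is at about the far end with its nub at crop (247,280). No stop force has shown yet, so I'll press on in 1 mm steps until resistance appears.

Request:
{"op": "arm_command", "data": {"slide": [[-0.001,0,0],[-0.001,0,0],[-0.001,0,0],[-0.001,0,0],[0,0,0],[0,0,0],[0,0,0],[0,0,0]], "angular": [[0,0,0],[0,0,0],[0,0,0],[0,0,0],[0,0,0],[0,0,0],[0,0,0],[0,0,0]], "hand": [0,0,0,0,0,0,0,0]}}

```text
time: 15.75
tool_pos: [0.6172, -0.1263, 0.0342]
tcp_rot: [-2.465, -1.942, -0.013]
wrist_force: [0.3, 2.1, -0.2]
width: 0.0
```

```bash
python3 -c "
from st import *
show(bp(.001,-.069,.0335),76.65)"
```

```text
t 15.75 p [ 0.6172 -0.1263  0.0342] F [ 0.3  2.1 -0.2] w 0.0 q [-0.25  0.37  1.87  0.01  0.89 -0.02]
yaw x 76.46 tool z [ 0.004   0.0081 -1.    ]
board coords rel corner: ex 0.0016 ey -0.0709
shift tool [ 0.0019 -0.0006  0.0008]
turn tool deg [ 0.12 -0.5  -0.19]
```

The 4 mm commanded gave no advance, so the roller is against the hard stop, at only about 2 N. I'll back off, rise and move clear.

Request:
{"op": "arm_command", "data": {"slide": [[0.005,0,0],[0.015,0,0],[0.015,0,0],[0.005,0,-0.03],[0,0,-0.04],[0,0,-0.045],[0,0,-0.045],[0,0,-0.03]], "angular": [[0,0,0],[0,0,0],[0,0,0],[0,0,0],[0,0,0],[0,0,0],[0,0,0],[0,0,0]], "hand": [0,0,0,0,0,0,0,0]}}

```text
time: 16.55
tool_pos: [0.6222, -0.0805, 0.2224]
tcp_rot: [-2.452, -1.939, 0.008]
wrist_force: [0.1, -0.3, 0.2]
width: -0.001
```

Request:
{"op": "arm_command", "data": {"slide": [[0.04,0,0],[0.04,0,0],[0.04,0,0],[0.04,0,0],[0.04,0,0],[0.03,0,0],[0,0,0],[0,0,0]], "angular": [[0,0,0],[0,0,0],[0,0,0],[0,0,0],[0,0,0],[0,0,0],[0,0,0],[0,0,0]], "hand": [0,0,0,0,0,0,0,0]}}

```text
time: 17.35
tool_pos: [0.6812, 0.1603, 0.2351]
tcp_rot: [-2.46, -1.953, -0.012]
wrist_force: [-0.3, -0.5, -0.1]
width: -0.001
```

```bash
python3 -c "
from st import *
show()
for n in('scene','top'):
    im=bot.read_camera(n)[:,:,::-1];cv2.imwrite(f'pics/{n}9.png',im)
    b=(200,350,240,420) if n=='scene' else (140,290,230,410)
    cv2.imwrite(f'pics/{n}9c.png',cv2.resize(im[b[0]:b[1],b[2]:b[3]],None,fx=4,fy=4,interpolation=cv2.INTER_CUBIC))
    g=cv2.cvtColor(im.copy(),cv2.COLOR_BGR2GRAY)
    k,l,s,ce=cv2.connectedComponentsWithStats((g>85).astype(np.uint8),connectivity=4)
    e=proj(cal(n),bp(0,-.11,.0736)); print(n,'expected nub',e.round(1))
    for i in range(1,k):
        if 10<s[i,4]<90 and np.linalg.norm(ce[i]-e)<12: X=onz(cal(n),ce[i],.0736); d=X[:2]-C; print(ce[i].round(2),s[i,4],X.round(4),(d@EX).round(4),(d@EY).round(4))
    a0=cv2.imread(f'pics/{n}0.png').astype(int); d=np.abs(a0-im.astype(int)).max(2)
    for nm,X in (('loupe',(.476,-.123,.045)),):
        u=proj(cal(n),X).astype(int); print(nm,u,d[u[1]-12:u[1]+13,u[0]-10:u[0]+11].max())
    d0=(slice(165,285),slice(150,250)) if n=='scene' else (slice(160,290),slice(410,485)); print('can/core diff',d[d0].max(), (d[d0]>40).sum())
"
```

```text
t 17.35 p [0.6812 0.1603 0.2351] F [-0.3 -0.5 -0.1] w -0.001 q [0.19 0.31 1.56 0.   1.27 0.42]
yaw x 76.91 tool z [ 0.0057  0.0054 -1.    ]
board coords rel corner: ex -0.0023 ey 0.2228
scene expected nub [292.7 264.7]
[291.  265.9] 41 [ 0.6105 -0.1659  0.0736] 0.0042 -0.1109
loupe [337 233] 18
can/core diff 19 0
top expected nub [344.  195.9]
[343.71 195.07] 41 [ 0.6084 -0.1635  0.0736] 0.0016 -0.1091
loupe [325 258] 20
can/core diff 20 0
```

View pics/scene9c.png

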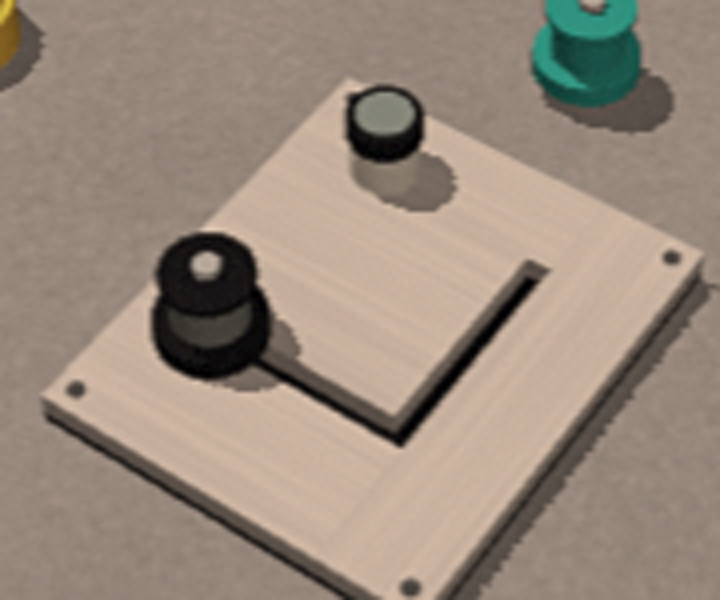

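View pics/top9c.png

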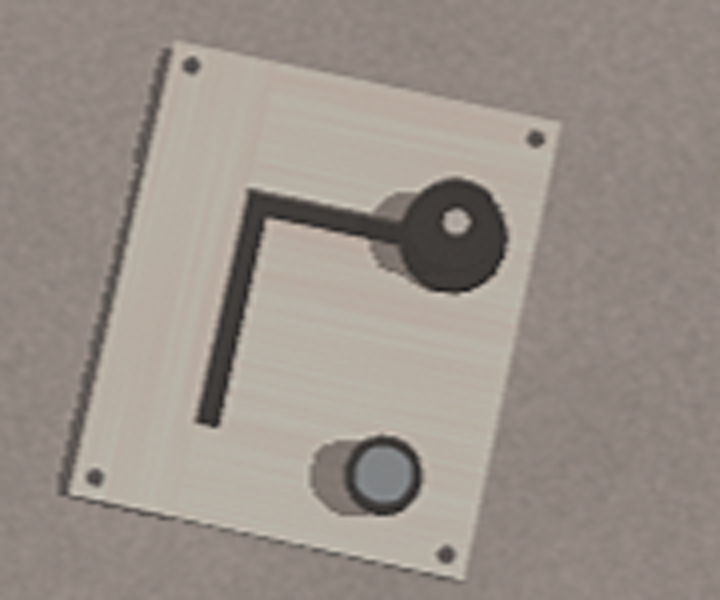

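Both views show the roller upright at the far end of the running leg (scene nub (291,266), top nub (344,195)), with the bystanders unchanged and the arm clear. Handing in.

```bash
python3 -c "
from workcell import bot
print(bot.finish_job())"
```

```text
the job is handed in; nothing more can be done
None
```

I pushed the roller along the parking leg to the corner, then along the running leg to the far stop, and handed the job in at about 17.5 s. I used the side face of the closed fingers, low on the base disc, turning the tool 90° between the two legs. The force readings I took between moves stayed at about 1–3.5 N.

**At the corner:** One view put the roller 0 to 4 mm past the corner, where the task says it stops 2 mm beyond. That is inside the 7 mm limit. I did not feel a clear stop there.

**At the far end:** The last 4 mm I commanded moved the tool only 0.1 mm, so the roller was against the hard stop. The last pictures show it upright with its nub at board coordinates (+1.6, −109.1) mm from the top camera and (+4.2, −110.9) mm from the scene camera; run_end is at (0, −110). That is 2 to 4 mm off, inside the 5 mm limit. The two cameras disagree by about 3 mm, partly from calibration. The +x offset fits the 2 mm play in the slot.

**Bystanders and robot:** The loupe, core and film can look the same as in the first pictures in both views. The arm finished about 0.33 m from the roller in the board plane, with the tool 235 mm above the table and touching nothing.

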